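Hold the set-screw collar on the spindle's flat

ROBOT

A 7-joint arm with a two-finger parallel gripper is mounted at the origin on the work surface. World frame = base frame: x ahead of the robot, y to its left, z up, the work surface at z = 0. Lengths are in mm, angles in rad, forces in N, time in s.
With the tool pointing down it reaches from about 400 to 850 mm from the base axis. Payload 4.5 kg.
Tool frame: the origin (TCP) lies midway between the tips of the shut fingers; the grasp point (between the pads) lies behind it (bot.pinch_z is the y of the grasp point in the tool frame, in mm); y points along the fingers, z is the direction in which the jaws open and shut, and the axes are right-handed (so a half turn about y gives the same grasp; the last joint's range is limited). The gripper opens to 85 mm and grips with 20 to 120 N. Pads are 22 mm wide; open, the fingers measure 114 mm over their backs; the gripper's body (76 mm by 85 mm) begins 54 mm behind the grasp point. The pads swing forward as they close: fully open they stand 13 mm farther back than shut.
Start: joints at [0.034, 0.689, -0.195, 1.565, 0.157, 0.902, -0.215], TCP at [625.026, 0.026, 196.617] pointing down, gripper open.
Joint ranges: [-3.01, 3.01], [-0.46, 2.08], [-1.47, 1.51], [0.13, 2.56], [-1, 4.14], [0.04, 2.09], [-2.66, 2.66]. Speed limits (rad/s): [2.57, 2.57, 3.14, 3.14, 3.14, 3.14, 3.14].

INTERFACE

Orientations are given as a unit quaternion [x, y, z, w].
In Python, from workcell import bot gives the robot as it stands. Calls block until the motion is done:
- bot.move_ptp(position, orientation): joint-space move of the TCP to a pose.
- bot.line_to(position, ori=None, feed=150): straight line of the TCP; ori=None keeps the orientation; feed is the mean speed in mm/s.
- bot.movej(angles): joint-space move.
- bot.set_gripper(opening, strength=None): finger opening in mm; strength is the grip in N (None keeps the last); returns when the fingers have stopped.
- bot.dwell(seconds).
- bot.inverse_kinematics(position, orientation): joint angles nearest the present ones, or None.
- bot.get_obs(): the state.
- bot.get_image(name): name is "scene" or "side" or "wrist"; returns a dict with "img" (400x640x3 uint8, red, green, blue), "vfov" (degrees; the focal length in pixels is half the picture's height over the tangent of half this angle, whatever the lens; pixels are square), "cx", "cy" (the principal point, pixels), "R" (3x3) and "t" (3): a world point X has camera coordinates R X + t. Camera axes: x right, y down, z forward; pixel columns grow to the right and rows downward; lengths in mm; the calibration is good to about 2 mm. A picture is of the moment at which its call begins. There is no depth.
A pose or a line that the arm cannot do raises bot.Unreachable and nothing moves.
- bot.hand_in(): hands the job in, once; it reports no verdict.
Trained networks look in the newest picture that a camera, given by its name, has taken for a name from the list of things; names that differ only in an ending like _2 or _b are one class to them, and where a whole thing is asked for, a point or a joint stands for the part that bears it (a point fixed in the world has none). Each returns a list of dicts, best first, with "score" (0 to 1); they miss things now and then, are a little off and sometimes report something else, mostly with a low value. They report only what shows in the picture. A call takes as long as a camera call. They do not tell look-alikes from the thing itself.
- bot.cut_out(camera, label): "region" (400x640 bool, what is visible of it) and "box" ([centre column, centre row, width, height] in pixels, round what is visible of it).
- bot.pinpoint(camera, label): "position" ([row, column] in pixels: a listed point, or the origin of a listed thing).
The state is a dict: "t": time; "joints": joint angles; "qd": joint speeds; "tau": joint torques, N m; "tool_pos": TCP position; "tcp_rot": TCP orientation; "wrist_force": force on the tool from outside, world axes, zero at the start; "wrist_torque": the same for the moment, N m; "gripper_width": finger opening in mm.
Only numpy, scipy, OpenCV 4.12 (cv2) and the standard library are available. Lean on these libraries where they do the work, as an engineer would, in place of code of your own. Each camera call takes 0.05 s, during which the arm holds its last target.

TASK

The label-roll rewinder on the office desk needs its collar back: pinch the bare upright spindle by its flat and turn it until that flat squarely faces the tip of the hex key lying in the rest. Then fit the collar that has the set screw over the spindle, its screw towards the key and its top face flush with the spindle's end, and draw it away from the key until the screw's tip bears firmly on the flat. Finish still holding the collar in the gripper like that, screw tip pushed against the flat, and leave everything else on the desk alone.

Things in the scene. Friction and masses are not known exactly. Their poses are not given: they have to be found in the camera images.
- rewinder: Grey rewinder base bolted to the desk, 150 x 140 mm, 35 mm high; origin under its centre on the desk, on the spindle's axis, z up. On its +x side a 40 mm wide tongue carries a post (x = 122 mm, 101 mm high) with a fixed level hex key, 6 mm thick, in its notch, from x = 90 to 155 mm, pointing at the spindle. A ring 42 mm wide, 6 mm high, surrounds the spindle's foot.
- key_tip (a point): Tip of that hex key: on the rewinder's x axis, 90 mm from the spindle's axis, 95 mm above the desk.
- spindle (a joint): Angle of the upright spindle in the base, rad, counter-clockwise positive seen from above; 0 when its flat faces the key tip (the rewinder's +x), limits -2.8 and 2.8. It is stiff (about 0.06 N m of friction) and stays where it is left. At the start the flat faces 0.7 to 2.0 rad away from the key.
- spindle_end (a point): Centre of the spindle's top end, on its axis, 110 mm above the desk; z up, x square out of the flat (turns with the spindle). The dark steel spindle (bright end, bright flat) is 22 mm in diameter and stands 75 mm out of the base; its top 45 mm have one flat, 7 mm from the axis, so it measures 18 mm across the flat; 1.5 mm chamfer on top.
- collar_mid (a point): Centre of the bore, half-way up, of the loose aluminium collar, which starts lying flat on the desk: a ring of 44 mm outside diameter, 30 mm high, bore 26 mm, about 100 g; z up along the bore, x towards its set screw. Of the three round metal parts on that side of the desk it is the only one with a screw.
- spacer: Plain aluminium ring, 44 mm outside diameter, 30 mm high, bore 26 mm, no screw; leave alone. Origin under its centre.
- flange: Steel flanged plug, foot 58 mm in diameter, 36 mm neck, 34 mm high, no bore; leave alone. Origin under its centre.
- roll: Roll of paper labels lying flat, 90 mm in diameter, 50 mm high; leave alone. Origin under its centre.
- calculator: Black calculator 140 x 80 x 20 mm; leave alone. Origin under its centre.
- reader: White card reader 110 x 85 x 35 mm; leave alone. Origin under its centre.
- mug: White mug, 80 mm wide, 95 mm high; leave alone. Origin under its centre.
- driver: Screwdriver with black handle lying on the desk; leave alone. 
- collar: The same collar, origin under its centre. The screw, half-way up in a 12 mm round boss on its +x side, stands out to 34 mm from the axis; inside, its 5 mm thick tip stands into the bore to 9 mm from the axis, so the collar passes over the spindle only with the tip over the flat. Centred, the tip has 2 mm to go to the flat, and the bore 2 mm play all round.
Things that resemble listed ones, but are neither listed nor needed, are in the scene too. What is shaped like the collar but brown is not meant.

How it is judged (in metres and radians):
On the way:
1. the bare spindle is pinched by the fingers with its flat facing the key tip (within 0.16 rad) (value of joint spindle between -0.16 and 0.16 rad and contact force between the fingers and spindle above 1 N and distance between collar_mid and spindle_end above 0.08 m), for 0.2 s.
At the end, for the whole second after the job is handed in: Flat faces the key within 0.2 rad; collar on the spindle, upright within 0.12 rad, screw over the flat within 0.2 rad, top flush with the spindle's end within 4.5 mm, screw tip at the flat and bearing on it with over 1.5 N; fingers grip the collar with over 3 N; it is at rest (value of joint spindle between -0.2 and 0.2 rad and angle between the x axis of collar_mid and the x axis of spindle_end, either way round below 0.2 rad and x of key_tip in the frame of collar_mid above 0.05 m and angle between collar_mid's own z axis and vertical below 0.12 rad and z of collar_mid in the frame of spindle_end between -0.0195 and -0.0105 m and x of collar_mid in the frame of spindle_end between -0.0045 and -0.0006 m and y of collar_mid in the frame of spindle_end between -0.003 and 0.003 m and contact force between collar and spindle above 1.5 N and contact force between the fingers and collar above 3 N and linear speed of collar below 0.02 m/s); the arm keeps its last pose, push and grip.
It fails at once if a bystander on the desk is moved by more than 30 mm (distance of any of spacer, flange, roll, calculator, reader, mug, driver from where it was at the start of the episode above 0.03 m).
It also fails if it takes over 51 s, if anything falls off the work surface, if the arm or the gripper's body presses on something with over 40 N, if the wrist force passes 120 N, or if a joint passes its speed limit or range.

## Working session

There is one attempt and no reset: what is moved stays moved. The work goes in short steps, each a Python script; the robot and the scene stay as the last script left them, time stands still between calls to the robot, and variables do not carry over. Pictures are saved under pics/ and viewed, and the job is handed in when it is done.

```bash
ls; mkdir -p pics
cat > h.py <<'E'
import numpy as np, cv2, time
from workcell import bot
from scipy.spatial.transform import Rotation as Rn
def cam(n):
    d=bot.get_image(n); d['f']=200/np.tan(np.radians(d['vfov'])/2); d['R']=np.array(d['R']);d['t']=np.array(d['t']);return d
def save(d,fn,crop=None,s=1):
    im=d['img'][:,:,::-1]
    if crop: im=im[crop[1]:crop[3],crop[0]:crop[2]]
    im=cv2.resize(im,None,fx=s,fy=s,interpolation=cv2.INTER_CUBIC); cv2.imwrite('pics/'+fn,im)
def ray(d,row,col):
    v=np.array([(col-d['cx'])/d['f'],(row-d['cy'])/d['f'],1.]); return -d['R'].T@d['t'], d['R'].T@v
def onz(d,row,col,z):
    c,v=ray(d,row,col); return c+v*(z-c[2])/v[2]
def proj(d,X):
    p=d['R']@np.array(X,float)+d['t']; return d['f']*p[0]/p[2]+d['cx'], d['f']*p[1]/p[2]+d['cy']
E
python3 - <<'E'
from h import *
for n in ['scene','side','wrist']:
    d=cam(n); save(d,n+'0.png'); print(n,d['vfov'],d['cx'],d['cy'],(-d['R'].T@d['t']).round(),d['R'].round(2).tolist())
    for l in ['collar','spacer','flange','rewinder','collar_mid','spindle_end','key_tip']:
        print(l,[(np.round(r['position']).tolist(),round(r['score'],2)) for r in bot.pinpoint(n,l)])
o=bot.get_obs();print(o, bot.pinch_z)
E
```

```text
pics
scene 52.78198728330954 315.7500033324755 196.4170716419444 [ 959. -244.  936.] [[0.52, 0.85, 0.01], [0.75, -0.45, -0.49], [-0.41, 0.26, -0.87]]
collar [([212.0, 236.0], 0.87), ([213.0, 281.0], 0.84), ([187.0, 260.0], 0.81)]
spacer [([269.0, 264.0], 0.78), ([166.0, 446.0], 0.52)]
flange [([266.0, 196.0], 0.86)]
rewinder [([191.0, 352.0], 0.65)]
collar_mid [([210.0, 283.0], 0.72), ([187.0, 262.0], 0.67), ([208.0, 236.0], 0.51)]
spindle_end [([168.0, 360.0], 0.64)]
key_tip [([201.0, 374.0], 0.97), ([121.0, 393.0], 0.36)]
side 44.83151565192375 316.7284569885129 195.9772766067588 [231. 816. 759.] [[-0.93, -0.37, 0.01], [-0.24, 0.57, -0.78], [0.28, -0.73, -0.62]]
collar [([213.0, 377.0], 0.78), ([189.0, 377.0], 0.66), ([205.0, 334.0], 0.52)]
spacer [([172.0, 312.0], 0.73)]
flange [([152.0, 360.0], 0.75)]
rewinder [([256.0, 291.0], 0.97)]
collar_mid [([209.0, 377.0], 0.85), ([204.0, 337.0], 0.63), ([185.0, 374.0], 0.59)]
spindle_end [([219.0, 289.0], 0.89), ([186.0, 376.0], 0.31)]
key_tip [([212.0, 254.0], 0.67)]
wrist 69.41000855673163 317.89512694384666 199.5643944175666 [626.  69.
[... 335 characters left out ...]
 1.2, 'joints': array([ 0.03379918,  0.68910518, -0.19458578,  1.56530369,  0.15727088,
        0.90249028, -0.21509959]), 'qd': array([ 0.00172988,  0.00065637, -0.00153211, -0.00046044, -0.00037486,
       -0.00290813,  0.00012905]), 'tau': array([-1.83736000e-05, -5.39561713e+01, -1.26693003e+00, -1.58885604e+01,
        1.00807010e-02,  1.63433873e-03, -3.27877395e-06]), 'tool_pos': array([6.25024914e+02, 2.71945312e-02, 1.96612123e+02]), 'tcp_rot': array([-0.49997429,  0.49999013, -0.50001235,  0.50002322]), 'wrist_force': array([ 0.2974144 ,  0.95697263, -0.07580655]), 'wrist_torque': array([-0.00057164,  0.04965012, -0.01585867]), 'gripper_width': 85.1216598791351} -18.700000000000003
```

View images.

View pics/scene0.png

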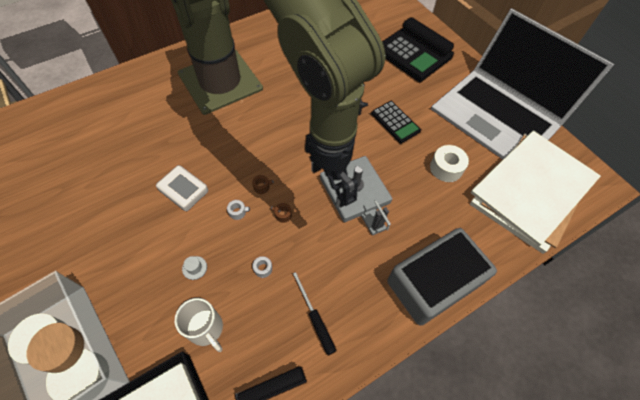

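View pics/side0.png

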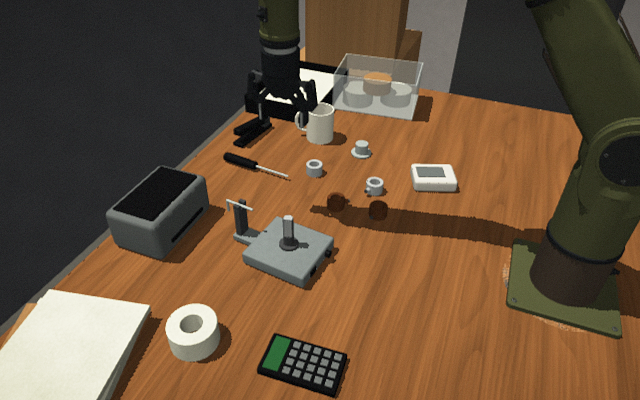

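View pics/wrist0.png

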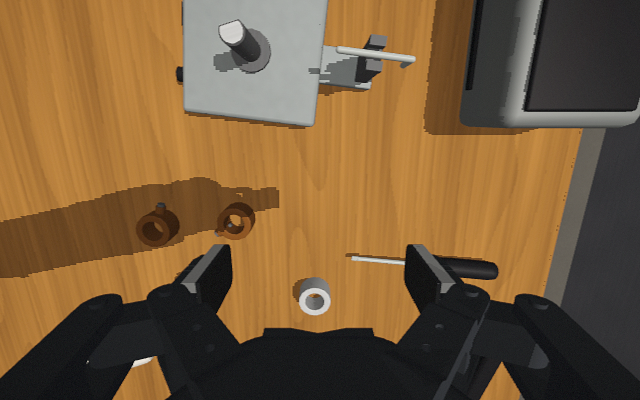

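```bash
cat >> h.py <<'E'
def tri(obs):
    A=np.zeros((3,3));b=np.zeros(3);L=[]
    for d,(r,c) in obs:
        p,v=ray(d,r,c);v=v/np.linalg.norm(v);M=np.eye(3)-np.outer(v,v);A+=M;b+=M@p;L.append((M,p))
    X=np.linalg.solve(A,b); return X,[round(float(np.linalg.norm(M@(X-p))),1) for M,p in L]
E
python3 - <<'E'
from h import *
s=cam('scene');w=cam('side');q=cam('wrist')
save(s,'cand.png',(210,150,420,290),3.8)
save(q,'wr1.png',(120,0,430,250),2.5)
print('collar z15',onz(s,208,236,15),onz(w,185,374.5,15))
print('spin end 110',onz(w,219,289,110),onz(q,31,230,110),tri([(w,(219,289)),(q,(31,230))]))
print('key',onz(s,201,374,95),onz(w,212,254,95),'rew',onz(w,256,291,0))
for l,p in [('spacer',(269,264)),('flange',(266,196))]: print(l,onz(s,*p,0))
E
```

```text
collar z15 [ 444.23582086 -158.17409075   15.        ] [ 448.56131138 -158.55116754   15.        ]
spin end 110 [549.10929298 143.51397677 110.        ] [554.60482529 138.80676221 110.        ] (array([552.31373403, 139.46629701, 105.40451201]), [1.2, 1.2])
key [641.41665691 123.83865845  95.        ] [633.85675449 135.81742064  95.        ] rew [5.48786389e+02 1.39521036e+02 1.13686838e-13]
spacer [ 621.18875419 -171.95238538    0.        ]
flange [ 529.30129178 -309.0725475     0.        ]
```

View pics/cand.png

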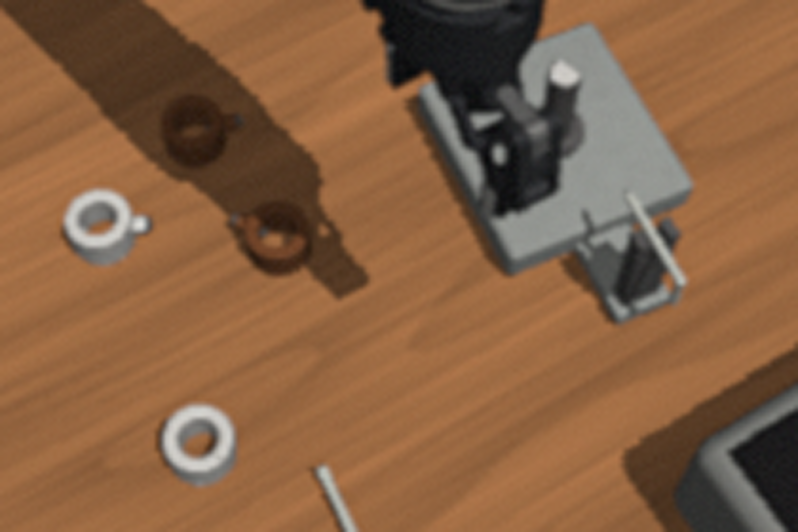

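View pics/wr1.png

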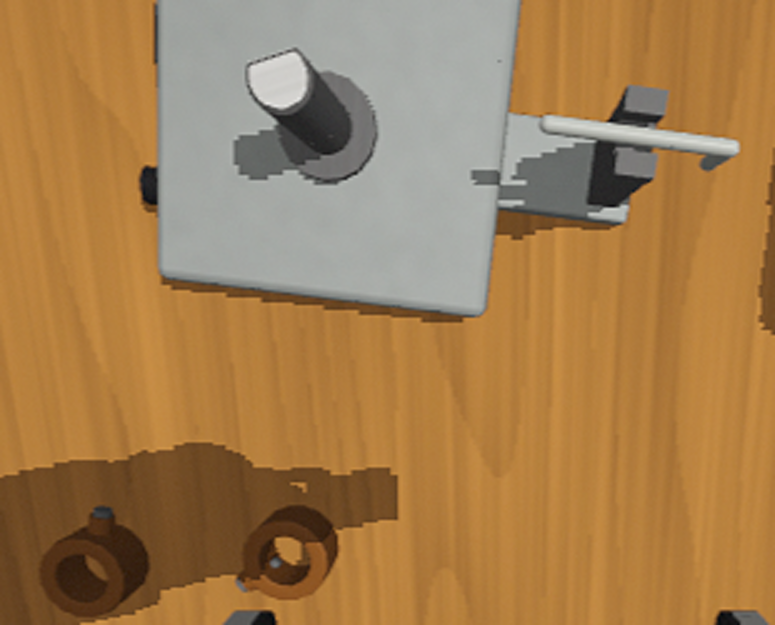

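Candidates in the scene picture: the bright ring with a boss is at (236,208), with its screw at about (247,209). The plain spacer is at (262,267), the brown look-alikes are at (261,184) and (284,212), and the flange is at (195,267). I choose (236,208): the crop shows it is aluminium with a screw. The wrist crop shows the spindle's D-shaped end at about (230,31), with the flat facing roughly +y.

Run:
```python
from h import *
q0=bot.get_obs()['tcp_rot']
bot.move_ptp([551,70,150],q0)
d=cam('wrist'); save(d,'w2.png'); save(d,'w2c.png',(250,40,480,220),3.4)
print([ (r['position'],r['score']) for r in bot.pinpoint('wrist','spindle_end')],[ (r['position'],r['score']) for r in bot.pinpoint('wrist','key_tip')])
np.save('d2.npy',d,allow_pickle=True)
o=bot.get_obs();print(o['t'],o['tool_pos'],o['joints'].round(2),(-d['R'].T@d['t']).round(1))
```

```text
[([121.6, 321.2], 0.64)] [([136.1, 437.5], 0.77)]
2.025 [552.51677278  68.9889894  150.45676601] [-0.1   0.66 -0.18  1.82  0.18  0.67 -0.38] [551.9 139.4 326.9]
```

View pics/w2.png

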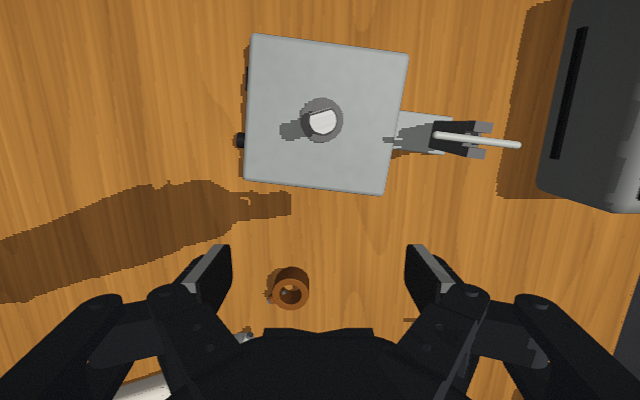

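View pics/w2c.png

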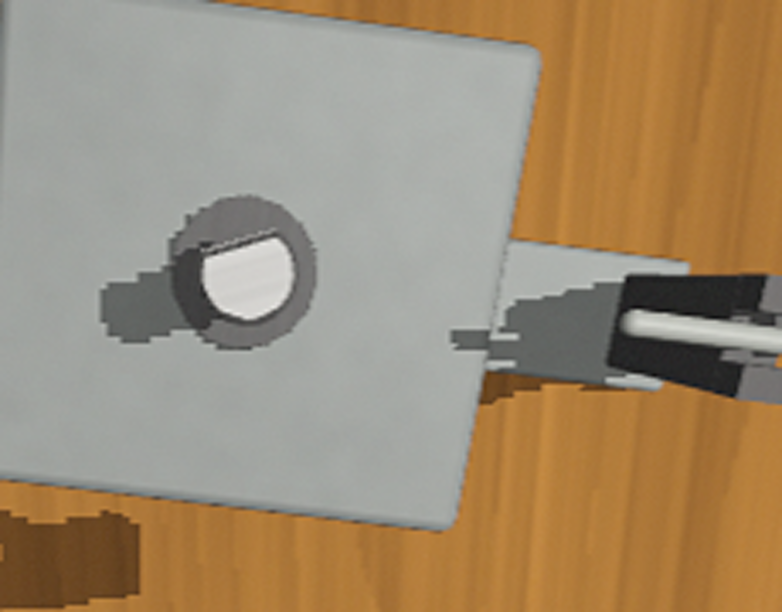

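Run:
```python
from h import *
from scipy.optimize import least_squares
d=np.load('d2.npy',allow_pickle=True).item()
g=d['img'].astype(int).min(2)
m=np.zeros(g.shape,np.uint8); m[95:145,295:350]=(g[95:145,295:350]>185)
n,l,st,c=cv2.connectedComponentsWithStats(m); i=1+np.argmax(st[1:,4]); print(st[i])
cs=max(cv2.findContours((l==i).astype(np.uint8),cv2.RETR_EXTERNAL,cv2.CHAIN_APPROX_NONE)[0],key=len)[:,0]
P=np.array([onz(d,r,c,110)[:2] for c,r in cs])
# fit D: circle radius r, flat dist 7 ; signed
def res(p):
    cx,cy,a,r,h=p
    u=(P[:,0]-cx)*np.cos(a)+(P[:,1]-cy)*np.sin(a)
    return np.maximum(np.hypot(P[:,0]-cx,P[:,1]-cy)-r,u-h)
best=min((least_squares(res,[*P.mean(0),a,9.5,6.]) for a in np.arange(-3,3,.4)),key=lambda r:r.cost)
print(best.x,best.cost,len(P))
print('ellipse ctr',P.mean(0))
# base top corners at z=35
C=[onz(d,r,c,35)[:2] for c,r in [(252,34),(407,55),(384,195),(244,179)]]
print(np.round(C,1), 'centre',np.mean(C,0))
for a,b in [(0,1),(3,2),(3,0),(2,1)]:
    v=C[b]-C[a];print(np.linalg.norm(v),np.degrees(np.arctan2(v[1],v[0])))
k=onz(d,136.1,435,95);e=onz(d,145,520,95);print('key',k,e,np.degrees(np.arctan2(e[1]-k[1],e[0]-k[0])))
o=bot.get_obs();print(o['t'],o['tool_pos'])
```

```text
[310 110  26  24 450]
[555.03667938 139.58264511   1.85346085   9.03194333   4.76897164] 1.9312609153820222 71
ellipse ctr [555.26621064 138.55458925]
[[492.1 214.3]
 [633.9 197.2]
 [621.   64. ]
 [475.9  80.8]] centre [555.71668572 139.0711801 ]
142.8009771055528 -6.896360244623862
145.98860809695302 -6.604096331729912
134.5542393270349 83.10543962950506
133.847577509002 84.46928619864391
key [643.84839646 127.31364881  95.        ] [711.87692164 120.51558803  95.        ] -5.7065973201077815
2.025 [552.51677278  68.9889894  150.45676601]
```

```bash
cat >> h.py <<'E'
def ori(a):
    y=np.array([0,0,-1.]);z=np.array([np.cos(a),np.sin(a),0]);x=np.cross(y,z)
    return Rn.from_matrix(np.c_[x,y,z]).as_quat()
E
python3 - <<'E'
from h import *
o=bot.get_obs();R=Rn.from_quat(o['tcp_rot']).as_matrix();print(R.round(2).tolist())
print(np.allclose(abs(Rn.from_quat(ori(0)).as_matrix()),abs(R),atol=.01))
for off in (0,np.pi,-np.pi):
    for a in (1.853,-.12):
        q=bot.inverse_kinematics([555,139,73],ori(a+off)); print(off,a,None if q is None else np.round(q,2))
bot.dwell(0.3);print(bot.get_obs()['tool_pos'])
E
```

```text
[[-0.0, 0.0, 1.0], [-1.0, -0.0, -0.0], [0.0, -1.0, 0.0]]
True
0 1.853 [ 0.03  0.86 -0.63  1.82  0.75  0.72  0.83]
0 -0.12 [-0.26  0.79 -0.11  1.83  0.16  0.52 -0.6 ]
3.141592653589793 1.853 [-0.42  0.8   0.16  1.84 -0.24  0.52 -1.38]
3.141592653589793 -0.12 [ 0.18  0.96 -0.94  1.81  0.99  0.92  1.8 ]
-3.141592653589793 1.853 [-0.42  0.8   0.16  1.84 -0.24  0.52 -1.38]
-3.141592653589793 -0.12 [ 0.18  0.96 -0.94  1.81  0.99  0.92  1.8 ]
[551.35566468  69.61190158 150.09319723]
```

Run:
```python
from h import *
a=1.853;n=np.array([np.cos(a),np.sin(a)]);c=np.array([555.1,139.4])
p=c-2*n
bot.set_gripper(60,40)
bot.move_ptp([*p,160],ori(a)); bot.line_to([*p,110],feed=120)
bot.dwell(.2); d=cam('wrist'); save(d,'w3.png'); o=bot.get_obs();print(o['t'],o['tool_pos'],p,o['wrist_force'].round(1))
```

```text
4.7167 [556.16727098 137.68077931 110.75146748] [555.65694566 137.47911178] [-0.3  0.5  0.2]
```

View pics/w3.png

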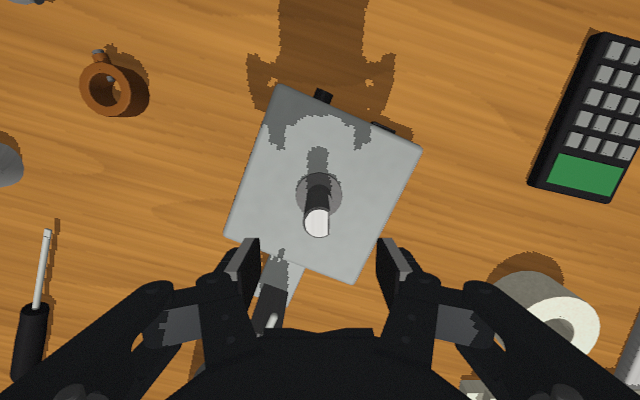

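The spindle end at (317,224) sits between the jaws, with its flat (right edge, about column 329) parallel to the right pad. I'll go down and pinch.

Run:
```python
from h import *
a=1.853;n=np.array([np.cos(a),np.sin(a)]);c=np.array([555.1,139.4])
p=c-2*n
bot.line_to([*p,75],feed=80);bot.dwell(.2)
o=bot.get_obs();print(o['tool_pos'],o['wrist_force'].round(1))
bot.set_gripper(10,40);bot.dwell(.3)
for i in range(2):
    o=bot.get_obs();print(o['t'],o['tool_pos'],o['wrist_force'].round(1),o['wrist_torque'].round(2),o['gripper_width']); bot.dwell(.2)
print(Rn.from_quat(o['tcp_rot']).as_matrix().round(3))
d=cam('wrist'); save(d,'w4.png')
```

```text
[555.98956062 137.67857717  75.43989925] [ 0.3  0.3 -0.5]
6.3333 [555.95386617 137.70899128  75.64414255] [-0.2 -0.3  5.4] [-0.12  0.27 -0.06] 9.967123789651424
6.5333 [555.96369239 137.75395788  75.65973473] [-1.3 -0.4  5. ] [-0.11  0.23 -0.  ] 9.860416454439768
[[ 0.96   0.001 -0.278]
 [ 0.278  0.     0.96 ]
 [ 0.001 -1.     0.   ]]
```

View pics/w4.png

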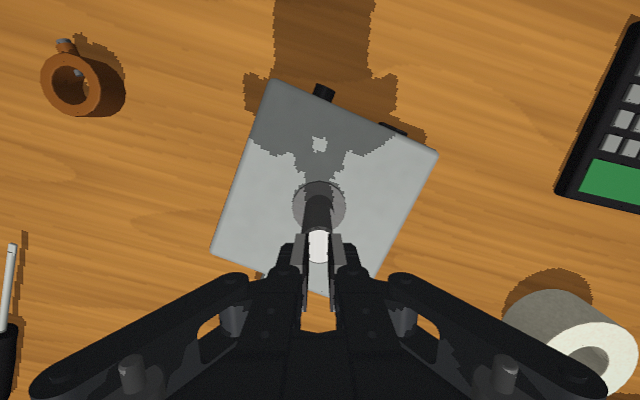

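Run:
```python
from h import *
d=cam('wrist'); save(d,'w5.png',(240,160,400,340),4); 
for X in ([555.1,139.4,110],[555.1,139.4,35],[555.9,137.7,75],[555.9,137.7,94]): print(X,np.round(proj(d,X),1))
o=bot.get_obs();print(o['t'],o['gripper_width'],o['wrist_force'])
s=cam('side');save(s,'s5.png',(220,150,380,290),5)
```

```text
[555.1, 139.4, 110] [319.1 246.3]
[555.1, 139.4, 35] [318.7 206. ]
[555.9, 137.7, 75] [316.1 224.1]
[555.9, 137.7, 94] [315.9 235.3]
6.8333 9.992299268587967 [-0.13913632 -0.41003345  5.23727207]
```

View pics/w5.png

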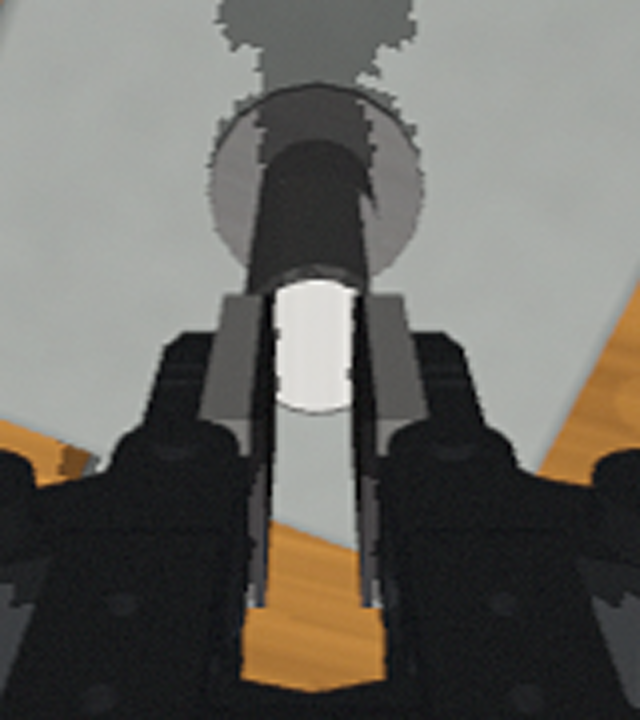

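View pics/s5.png

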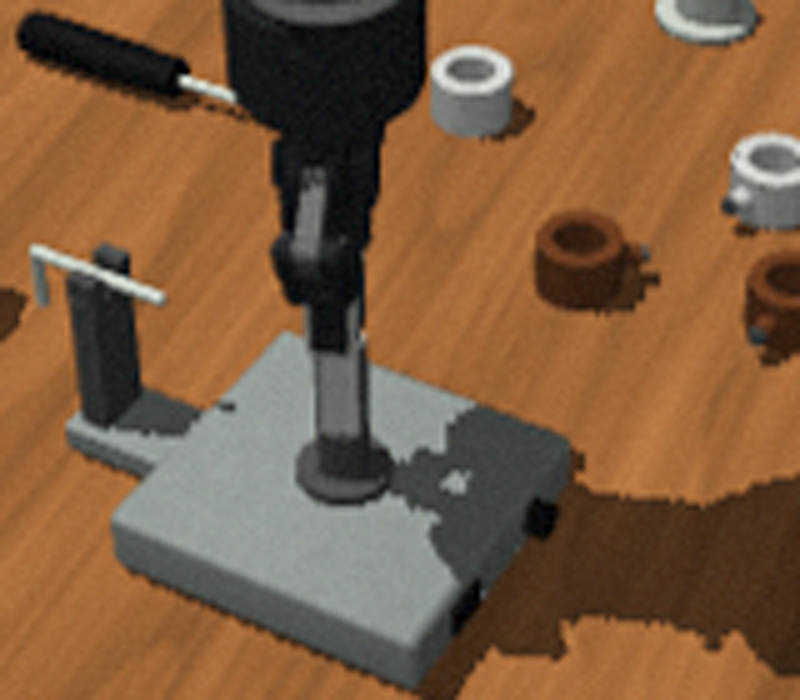

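Run:
```python
import cv2
a=cv2.imread('pics/side0.png')[190:270,240:340]; 
from h import *
s=cam('side'); b=s['img'][190:270,240:340,::-1]
print([(z,np.round(proj(s,[555.1,139.4,z]),1)) for z in (35,65,75,110)])
cv2.imwrite('pics/cmp.png',cv2.resize(np.hstack([a,b]),None,fx=4,fy=4,interpolation=cv2.INTER_CUBIC))
```

```text
[(35, array([288. , 243.6])), (65, array([287.7, 233.3])), (75, array([287.6, 229.7])), (110, array([287.1, 217. ]))]
```

View pics/cmp.png

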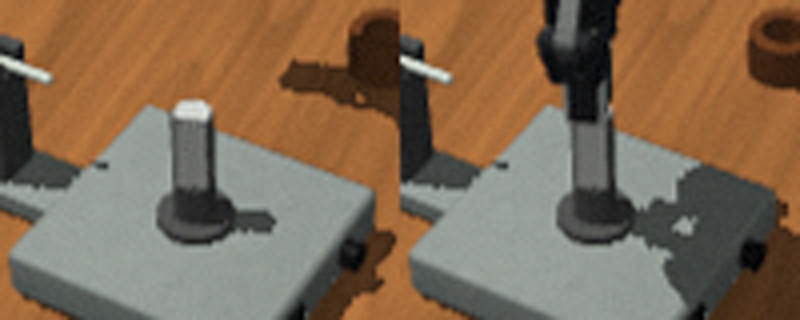

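Run:
```python
from h import *
d=cam('wrist');o=bot.get_obs();p=o['tool_pos'];M=Rn.from_quat(o['tcp_rot']).as_matrix()
for yb in (0,-10,-20,-30,-40):
  for x in (-11,11):
    print(yb,x,[np.round(proj(d,p+M@np.array([x,yb,z])),1).tolist() for z in (-5,5,)])
d2=np.load('d2.npy',allow_pickle=True).item();p=np.array([551.4,69.6,150.1]);M=Rn.from_quat(ori(0)).as_matrix()
print('open')
for yb in (-13,-23,-33,-43):
  for x in (-11,11): print(yb,x,[np.round(proj(d2,p+M@np.array([x,yb,z])),1).tolist() for z in (-42,42,)])
```

```text
0 -11 [[308.3, 208.3], [323.9, 208.3]]
0 11 [[308.6, 240.1], [323.7, 240.1]]
-10 -11 [[307.7, 213.2], [324.2, 213.2]]
-10 11 [[308.1, 246.5], [324.0, 246.5]]
-20 -11 [[307.1, 218.6], [324.6, 218.6]]
-20 11 [[307.5, 253.6], [324.3, 253.6]]
-30 -11 [[306.5, 224.7], [325.0, 224.7]]
-30 11 [[306.9, 261.6], [324.7, 261.6]]
-40 -11 [[305.7, 231.6], [325.4, 231.6]]
-40 11 [[306.2, 270.6], [325.2, 270.6]]
open
-13 -11 [[247.1, 221.4], [386.8, 221.6]]
-13 11 [[249.3, 254.8], [384.5, 255.0]]
-23 -11 [[242.9, 227.4], [390.9, 227.6]]
-23 11 [[245.4, 262.5], [388.3, 262.7]]
-33 -11 [[238.2, 234.1], [395.4, 234.3]]
-33 11 [[241.1, 271.1], [392.6, 271.3]]
-43 -11 [[232.9, 241.7], [400.6, 241.9]]
-43 11 [[236.1, 280.8], [397.3, 281.0]]
```

Run:
```python
from h import *
a=1.853;n=np.array([np.cos(a),np.sin(a)]);c=np.array([555.1,139.4])
p=c-2*n
bot.set_gripper(60,40)
bot.line_to([*p,48],feed=80);bot.dwell(.2)
o=bot.get_obs();print(o['tool_pos'],o['wrist_force'].round(1))
bot.set_gripper(10,40);bot.dwell(.3)
o=bot.get_obs();print(o['t'],o['tool_pos'],o['wrist_force'].round(1),o['wrist_torque'].round(2),o['gripper_width'])
d=cam('wrist'); save(d,'w6.png',(220,100,420,340),2.5)
s=cam('side');save(s,'s6.png',(220,150,380,290),5)
```

```text
[555.93653614 137.66503871  48.33093818] [ 0.1 -0.7 -0. ]
8.9583 [556.05585385 136.40347118  48.31459962] [-0.3 -3.7  6.1] [-0.76 -0.02 -0.02] 16.96663847052332
```

View pics/w6.png

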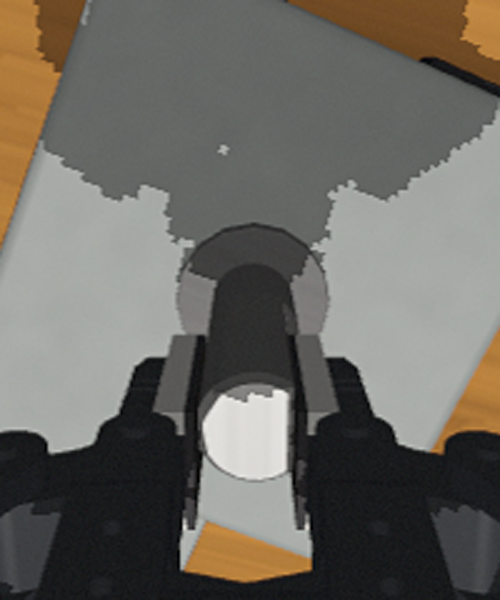

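View pics/s6.png

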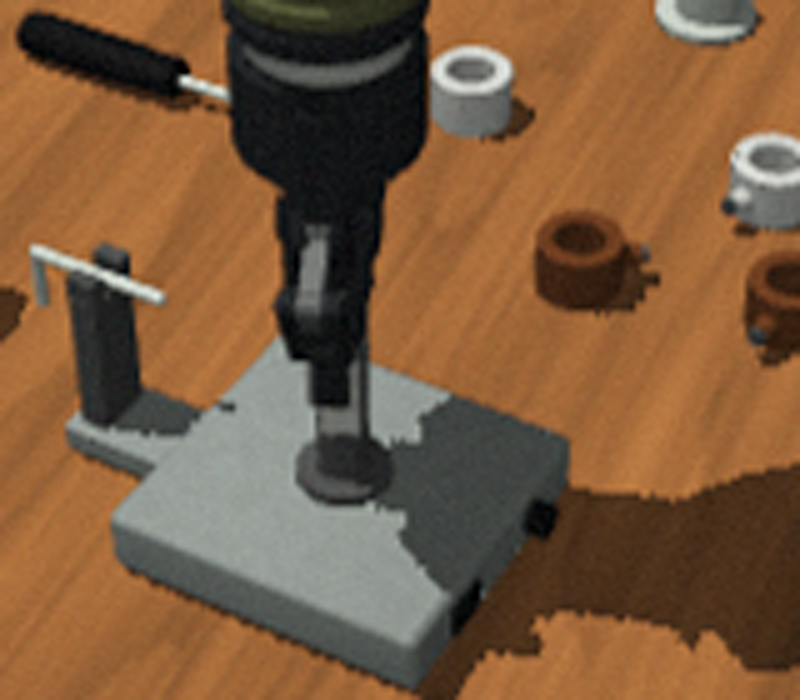

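Run:
```python
from h import *
c=np.array([555.5,138.4])
for a in np.linspace(1.853,-0.118,9)[1:]:
    n=np.array([np.cos(a),np.sin(a)]);p=c-2*n
    bot.move_ptp([*p,48],ori(a))
    o=bot.get_obs();print(round(o['t'],2),round(a,2),(o['tool_pos'][:2]-p).round(2),o['wrist_force'].round(1),o['wrist_torque'].round(2),round(o['gripper_width'],2))
bot.dwell(.4)
o=bot.get_obs();M=Rn.from_quat(o['tcp_rot']).as_matrix();print(o['t'],o['tool_pos']-[*p,48],M[:,2],np.arctan2(M[1,2],M[0,2]),o['wrist_force'].round(1),o['wrist_torque'].round(2),o['gripper_width'],o['joints'].round(2))
d=cam('wrist'); save(d,'w7.png');save(cam('side'),'s7.png',(220,150,380,290),5)
```

```text
9.37 1.61 [ 0.12 -0.43] [-0.1 -3.2  6.6] [-0.67  0.09 -0.04] 17.13
9.67 1.36 [ 0.11 -0.82] [-0.8 -3.7  7.2] [-0.82  0.12  0.  ] 16.89
9.97 1.11 [ 0.03 -1.24] [-1.  -4.6  9. ] [-0.92  0.27 -0.06] 16.87
10.26 0.87 [-0.19 -1.57] [-0.4 -5.8  8.5] [-0.97  0.19 -0.04] 16.96
10.54 0.62 [-0.47 -1.89] [-1.7 -5.8 10.3] [-1.07  0.36 -0.02] 17.18
10.82 0.37 [-0.84 -2.12] [-3.  -4.7 11.3] [-1.08  0.44 -0.12] 16.94
11.1 0.13 [-1.21 -2.23] [-3.  -6.  11.5] [-1.15  0.55 -0.09] 17.27
11.38 -0.12 [-1.61 -2.26] [-4.4 -6.4 11.8] [-1.16  0.67 -0.05] 17.03
11.775 [-1.6248695  -2.26237098  0.29089706] [ 0.99381862 -0.11097617 -0.0029741 ] -0.11120572909963758 [-3.8 -6.5 12.3] [-1.16  0.66 -0.07] 16.961743803593414 [-0.27  0.83 -0.1   1.85  0.17  0.47 -0.59]
```

View pics/w7.png

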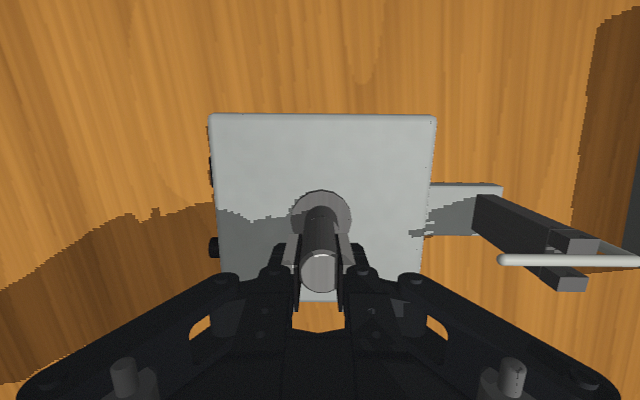

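View pics/s7.png

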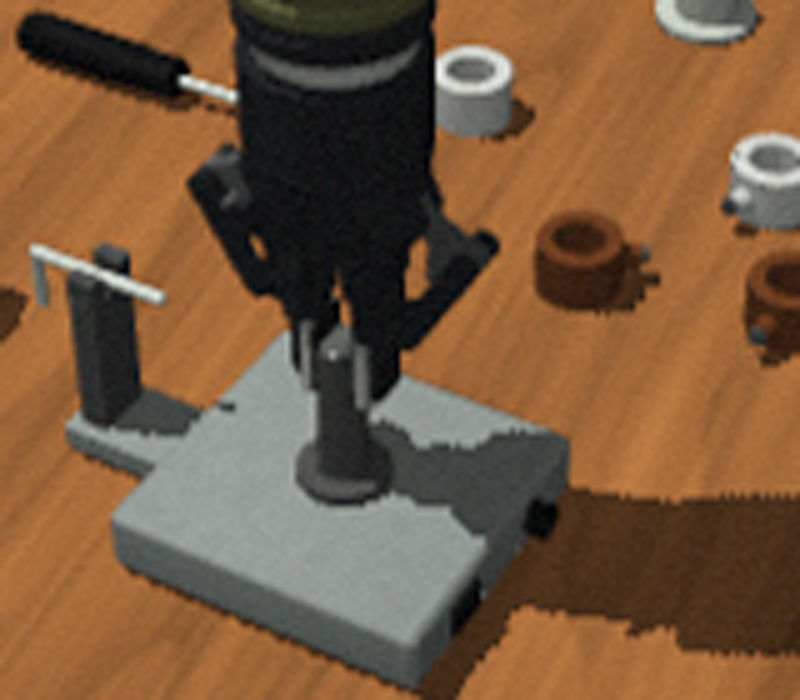

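Run:
```python
from h import *
c=np.array([553.9,138.3]);a=-.118
n=np.array([np.cos(a),np.sin(a)]);p=c-2*n
bot.set_gripper(40,40)
bot.move_ptp([*p,48],ori(a));bot.dwell(.3)
o=bot.get_obs();print(o['t'],o['tool_pos'],p,o['wrist_force'].round(1))
b=o['tool_pos']
bot.set_gripper(10,40);bot.dwell(.3)
o=bot.get_obs();print(o['t'],o['tool_pos']-b,o['wrist_force'].round(1),o['gripper_width'])
bot.set_gripper(40,40);bot.dwell(.2)
d=cam('wrist');save(d,'w8.png',(220,100,520,340),2.6)
np.save('d8.npy',d,allow_pickle=True);print(bot.get_obs()['tool_pos'])
```

```text
12.775 [551.97393467 138.53199878  48.03546649] [551.91390785 138.5354527 ] [0.4 0.1 0.4]
13.4 [ 0.27306867 -0.01297717  0.1264029 ] [0.9 0.1 1.7] 17.09261890838545
[551.86372806 138.55108445  47.96147161]
```

View pics/w8.png

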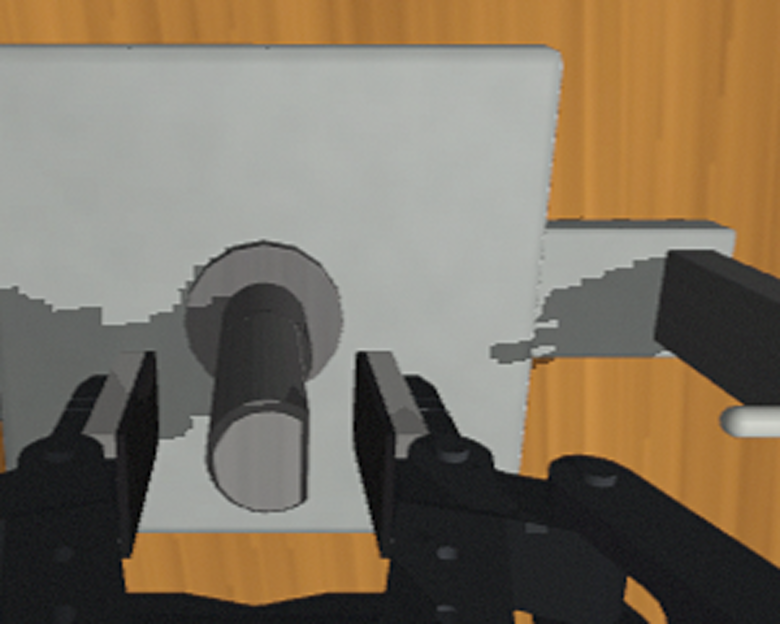

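Run:
```python
from h import *
s=cam('scene');w=cam('side')
c1=onz(s,208,236,15);c2=onz(s,209,247.5,15);print(c1,c2,np.arctan2(*(c2-c1)[1::-1]))
save(w,'s9.png',(330,150,430,230),6)
th=np.arctan2(*(c2-c1)[1::-1])
for sg in (1,-1):
    for x,t in (([446,-158,20],th),([554,138,48],-.118)):
        q=bot.inverse_kinematics(x,ori(t+sg*np.pi/2));print(sg,t,None if q is None else np.round(q,2))
a=-.118
bot.line_to([551.9,138.5,150],feed=200)
```

```text
[ 444.23582086 -158.17409075   15.        ] [ 462.10232857 -134.16912861   15.        ] 0.9309635471056713
1 0.9309635471056713 [ 0.66  0.91 -0.7   2.13  1.2   0.58  1.55]
1 -0.118 [-0.02  0.88 -0.52  1.84  0.72  0.63  0.46]
-1 0.9309635471056713 [ 0.27  0.83 -0.04  2.15  0.19  0.17 -0.58]
-1 -0.118 [-0.48  0.86  0.27  1.86 -0.45  0.49 -1.58]
```

View pics/s9.png

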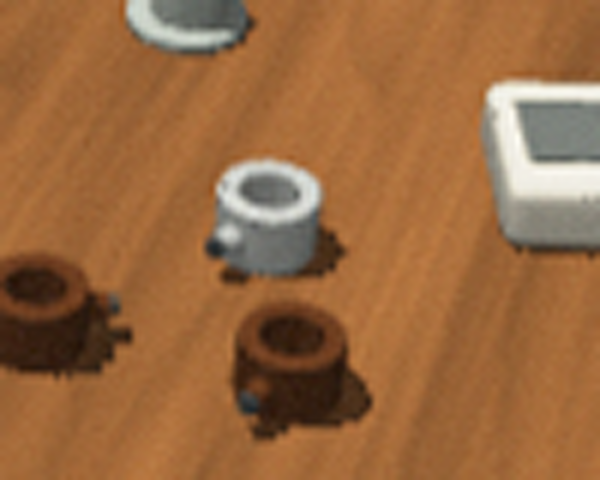

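Run:
```python
from h import *
s=cam('scene')
for r,c in ((185,261),(211,283)): print(onz(s,r,c,15).round())
th=.9;b=th-np.pi/2;c=np.array([446,-158.5]);u=np.array([np.cos(th),np.sin(th)])
p=c-45*u
bot.set_gripper(70,30)
bot.move_ptp([*p,110],ori(b));bot.dwell(.3)
d=cam('wrist');save(d,'w9.png');np.save('d9.npy',d,allow_pickle=True)
for l in('collar_mid','collar'):print([(r['position'],r['score']) for r in bot.pinpoint('wrist',l)])
o=bot.get_obs();print(o['t'],o['tool_pos'],p)
```

```text
[416. -71.  15.]
[514. -59.  15.]
[([144.3, 318.8], 0.65), ([89.4, 229.1], 0.63)]
[([91.9, 231.8], 0.94), ([143.4, 317.8], 0.8), ([1.0, 310.8], 0.62)]
17.0083 [ 418.17969896 -193.53056436  109.98129058] [ 418.02755143 -193.74971093]
```

View pics/w9.png

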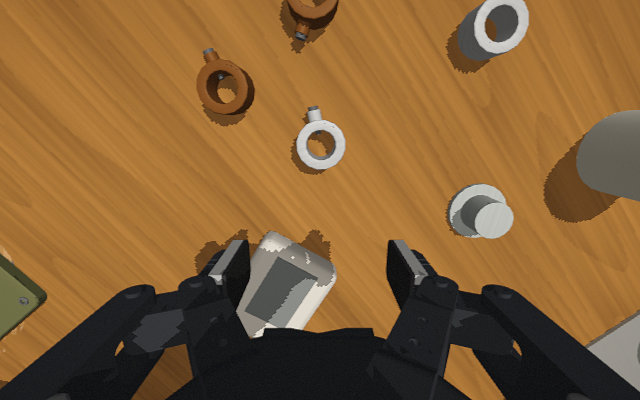

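```bash
cat >> h.py <<'E'
def blob(d,thr,box,z):
    g=d['img'].astype(int).min(2);m=np.zeros(g.shape,np.uint8);x0,y0,x1,y1=box
    m[y0:y1,x0:x1]=g[y0:y1,x0:x1]>thr
    n,l,st,c=cv2.connectedComponentsWithStats(m);i=1+np.argmax(st[1:,4])
    cs=max(cv2.findContours((l==i).astype(np.uint8),cv2.RETR_EXTERNAL,cv2.CHAIN_APPROX_NONE)[0],key=len)[:,0]
    return l==i,np.array([onz(d,r,c,z)[:2] for c,r in cs])
E
python3 - <<'E'
from h import *
from scipy.optimize import least_squares
d=np.load('d9.npy',allow_pickle=True).item()
save(d,'w9c.png',(280,90,360,190),6)
m,P=blob(d,170,(285,118,355,185),30)
print(m.sum(),len(P))
r=least_squares(lambda p:np.hypot(P[:,0]-p[0],P[:,1]-p[1])-p[2],[*P.mean(0),22],loss='soft_l1');print(r.x)
c=r.x[:2]
for px in ((313.5,108),(313,106)):
    e=onz(d,px[1],px[0],15)[:2];print(e,np.hypot(*(e-c)),np.arctan2(*(e-c)[::-1]))
# inner hole
g=d['img'].astype(int).min(2)
mm=(~m).astype(np.uint8);mm2=np.zeros_like(mm);mm2[118:185,285:355]=mm[118:185,285:355]
n,l,st,cc=cv2.connectedComponentsWithStats(mm2);i=l[144,321];print(st[i],cc[i],onz(d,cc[i][1],cc[i][0],30))
print('reader corners',[onz(d,r,c,35)[:2].round().tolist() for c,r in((272,233),(335,272))])
E
```

```text
1132 139
[ 450.49259421 -156.36936267   20.78305527]
[ 464.85736483 -128.2346279 ] 31.58971249648632 1.0987279800573295
[ 465.57305056 -126.61916906] 33.354072963066166 1.1016417414751936
[306 130  30  30 729] [320.54458162 144.47736626] [ 450.48304686 -156.49976625   30.        ]
reader corners [[365.0, -192.0], [386.0, -261.0]]
```

View pics/w9c.png

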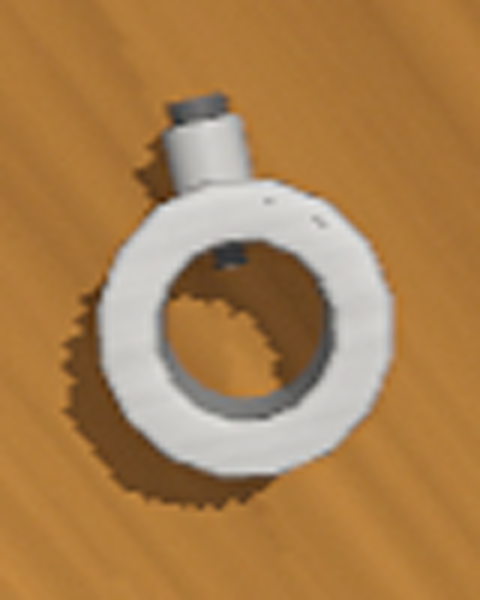

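The crop shows the collar's screw head at about (313,107) and the tip inside the bore, with no other ring close to the grasp. Collar centre is at (450.5,-156.4) and the screw points at 1.10 rad.

Run:
```python
from h import *
b=1.10-np.pi/2;c=[450.5,-156.4]
bot.move_ptp([*c,70],ori(b));bot.line_to([*c,25],feed=120);bot.dwell(.2)
w=cam('side');save(w,'s10.png',(310,120,450,230),5.5)
d=cam('wrist');save(d,'w10.png')
o=bot.get_obs();print(o['t'],o['tool_pos'],o['wrist_force'].round(1))
print(np.round([proj(w,[450.5,-156.4,z]) for z in(0,30,50)],1))
```

```text
18.1917 [ 450.85245605 -156.55566514   25.56985687] [0.7 0.2 0.3]
[[373.  190. ]
 [374.  180.6]
 [374.7 174.1]]
```

View pics/s10.png

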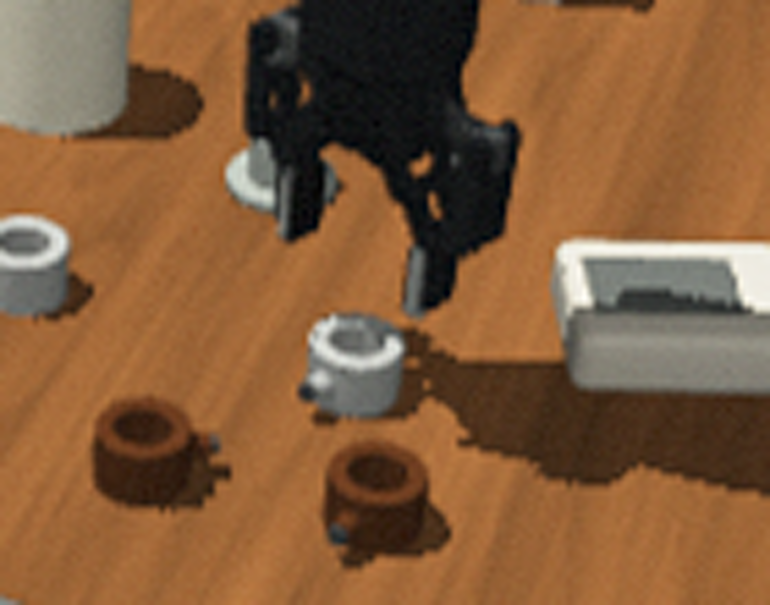

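View pics/w10.png

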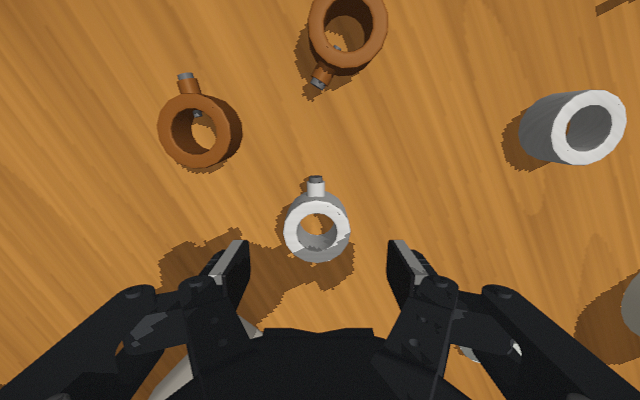

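Run:
```python
from h import *
c=[450.5,-156.4]
bot.line_to([*c,-10],feed=80);bot.dwell(.15)
o=bot.get_obs();print(o['t'],o['tool_pos'],o['wrist_force'].round(1))
bot.line_to([*c,-26],feed=40);bot.dwell(.15)
w=cam('side');save(w,'s11.png',(310,120,450,230),5.5)
d=cam('wrist');save(d,'w11.png')
o=bot.get_obs();print(o['t'],o['tool_pos'],o['wrist_force'].round(1))
```

```text
18.9333 [ 450.75167351 -156.52432384   -9.60451326] [-0.1  0.  -0.2]
19.7333 [ 450.61859177 -156.45442507  -25.84397482] [-0.9  0.7  0. ]
```

View pics/s11.png

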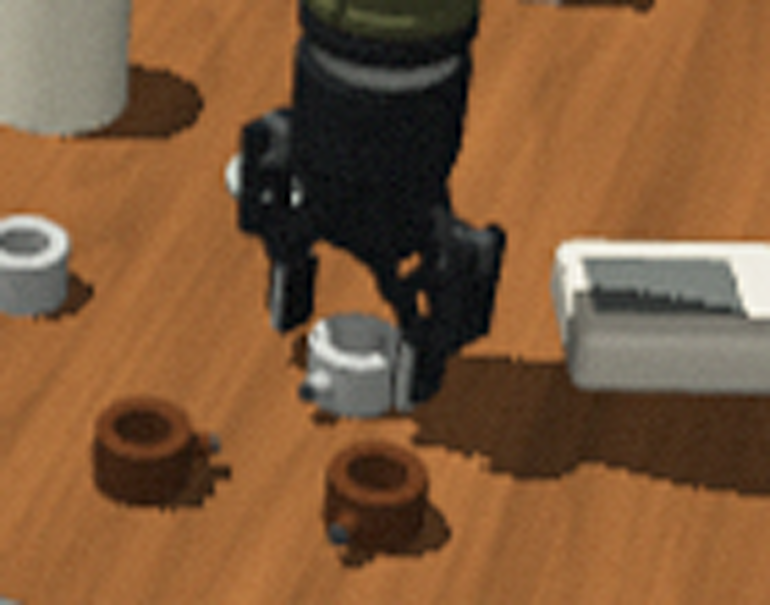

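View pics/w11.png

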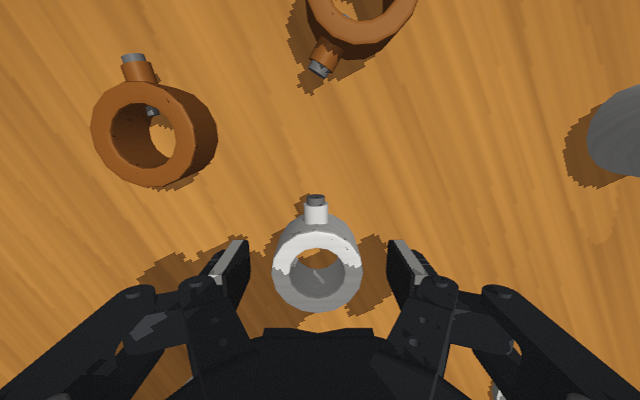

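Run:
```python
from h import *
c=[450.5,-156.4]
bot.set_gripper(30,60);bot.dwell(.3)
o=bot.get_obs();print(o['t'],o['tool_pos'],o['wrist_force'].round(1),o['gripper_width'])
g=o['tool_pos']; np.save('grasp.npy',g)
bot.line_to([*c,10],feed=60);bot.dwell(.2)
w=cam('side');save(w,'s12.png',(310,120,450,230),5.5)
d=cam('wrist');save(d,'w12.png',(220,120,420,340),2.7);np.save('d12.npy',d,allow_pickle=True)
o=bot.get_obs();print(o['t'],o['tool_pos'],o['wrist_force'].round(1),o['gripper_width'])
```

```text
20.4083 [ 450.55476558 -156.44747044  -25.39205419] [-0.5  0.9  7.5] 42.46380608327123
21.4583 [ 450.31717761 -156.33735839    9.71344408] [ 0.1 -0.  -1. ] 42.07763957249864
```

View pics/s12.png

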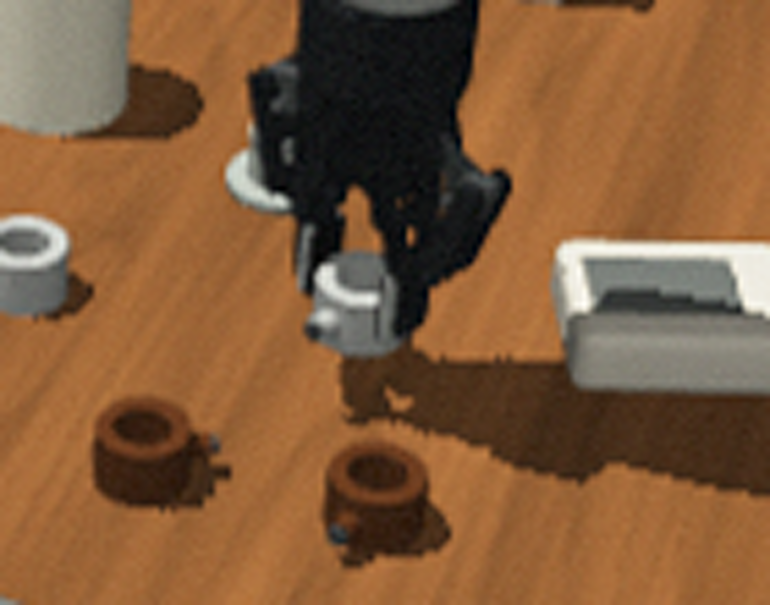

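View pics/w12.png

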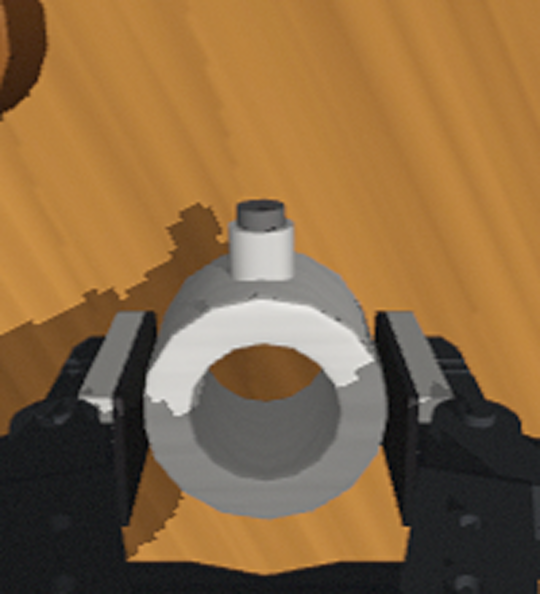

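Run:
```python
from h import *
d=np.load('d8.npy',allow_pickle=True).item()
save(d,'w8d.png',(290,240,350,310),9)
t=np.array([551.864,138.551])
A=[onz(d,100+y/2.6,220+261/2.6,110)[:2] for y in(408,511)];print('spindle edges',np.round(A,2),np.linalg.norm(A[1]-A[0]),'ctr',np.mean(A,0))
d=np.load('d12.npy',allow_pickle=True).item();t=np.array([450.317,-156.337]);th=1.10
u=np.array([np.cos(th),np.sin(th)]);v=np.array([-u[1],u[0]])
B=[onz(d,120+y/2.7,220+266/2.7,65.1)[:2] for y in(300,517)];print('collar',np.linalg.norm(B[1]-B[0]))
m=np.mean(B,0)-t;print('offset along screw',m@u,'lateral',m@v)
B=[onz(d,120+410/2.7,220+x/2.7,65.1)[:2] for x in(145,387)];print(np.linalg.norm(B[1]-B[0]));m=np.mean(B,0)-t;print('lateral',m@v)
e=onz(d,120+207/2.7,220+261/2.7,50)[:2]-t;print('screw',e@u,e@v)
o=bot.get_obs();M=Rn.from_quat(o['tcp_rot']).as_matrix();print(M.round(4).tolist())
```

```text
spindle edges [[555.31 149.56]
 [553.03 129.93]] 19.770403888029787 ctr [554.16813745 139.74450755]
collar 42.01263773192881
offset along screw 0.029649343501698018 lateral -0.6679672170839746
42.019883823175135
lateral -0.6645934241403915
screw 33.06566324703376 0.2339503562602738
[[-0.4536, -0.0006, 0.8912], [-0.8912, 0.0001, -0.4536], [0.0001, -1.0, -0.0006]]
```

View pics/w8d.png

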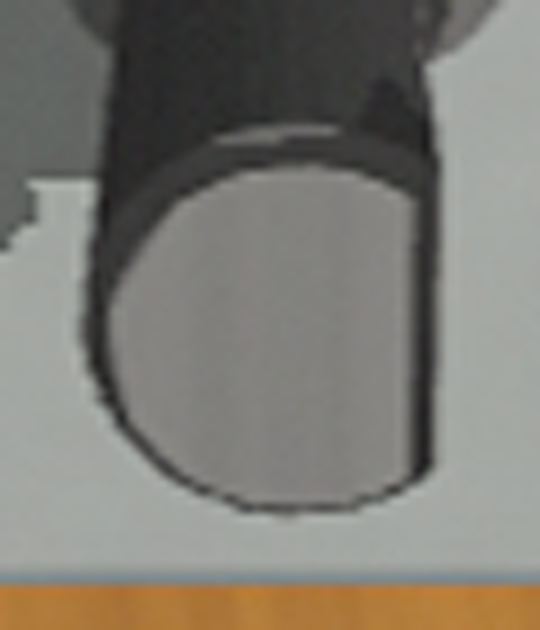

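Run:
```python
from h import *
b=-.118-np.pi/2
bot.line_to([450.5,-156.4,120],feed=250)
p=[554.9,138.3]
bot.move_ptp([*p,120],ori(b));bot.line_to([*p,95],feed=80);bot.dwell(.4)
o=bot.get_obs();print(o['t'],o['tool_pos'],o['wrist_force'].round(1),o['gripper_width'],Rn.from_quat(o['tcp_rot']).as_matrix().round(4).tolist())
d=cam('wrist');save(d,'w13.png',(220,120,420,340),2.7);np.save('d13.npy',d,allow_pickle=True)
w=cam('side');save(w,'s13.png',(220,150,380,290),5);np.save('ds13.npy',w,allow_pickle=True)
```

```text
24.1 [555.05280948 138.41863614  95.26567326] [-0.9 -0.2 -1.2] 42.39991050999865 [[-0.9931, 0.0005, -0.1175], [0.1175, 0.0002, -0.9931], [-0.0005, -1.0, -0.0002]]
```

View pics/w13.png

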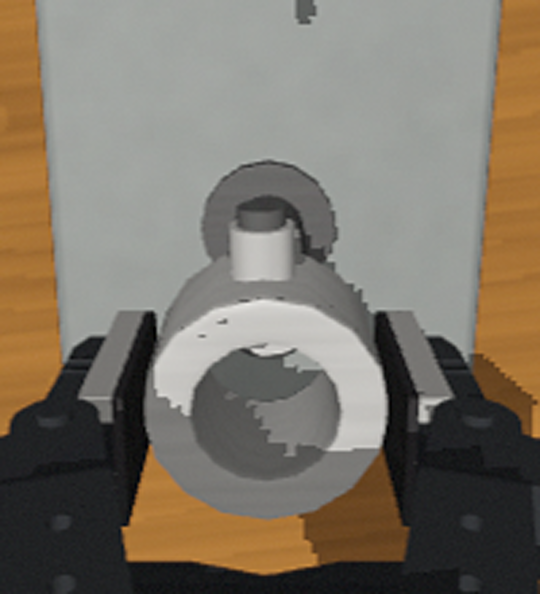

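View pics/s13.png

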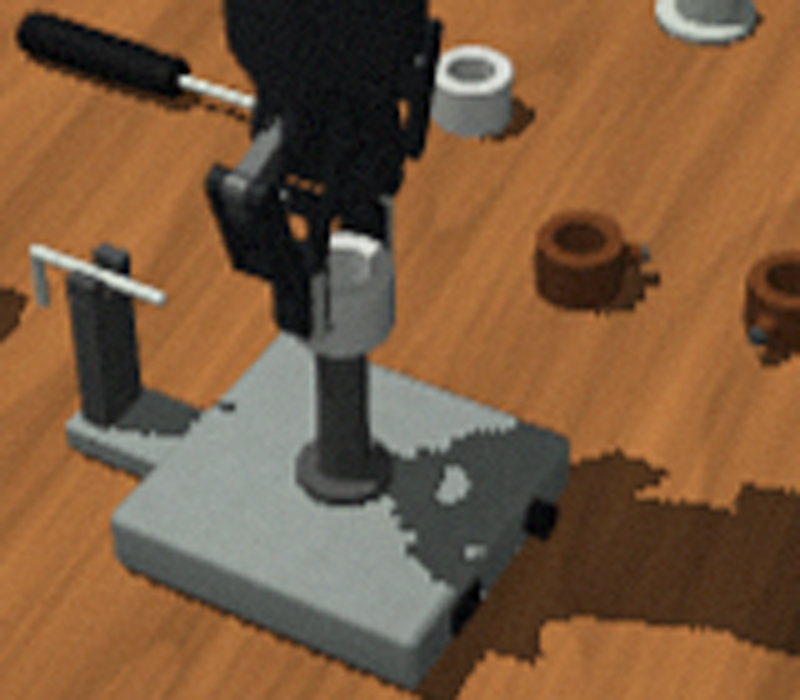

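Run:
```python
from h import *
d=np.load('d13.npy',allow_pickle=True).item();o=bot.get_obs();t=o['tool_pos'][:2]
a=-.118;u=np.array([np.cos(a),np.sin(a)]);v=np.array([-u[1],u[0]])
save(d,'w13b.png',(280,160,360,310),5)
for y,x1,x2 in((225,203,338),):
    m=np.mean([onz(d,120+y/2.7,220+x/2.7,41)[:2] for x in(x1,x2)],0);print('ring',m,(m-t)@v)
m=np.mean([onz(d,120+410/2.7,220+x/2.7,150)[:2] for x in(145,387)],0);print('collar',m,(m-t)@v)
# silhouettes from base sides edges at z=35: left edge x=45@y=100 right 495
m=np.mean([onz(d,120+y/2.7,220+x/2.7,35)[:2] for x,y in((39,50),(499,50),(60,320),(478,320))],0);print('base',(m-t)@v)
```

```text
ring [556.33481398 138.11345407] -0.127369236543441
collar [554.47997889 139.93111152] 1.4592853876282634
base 0.3214065256847485
```

View pics/w13b.png

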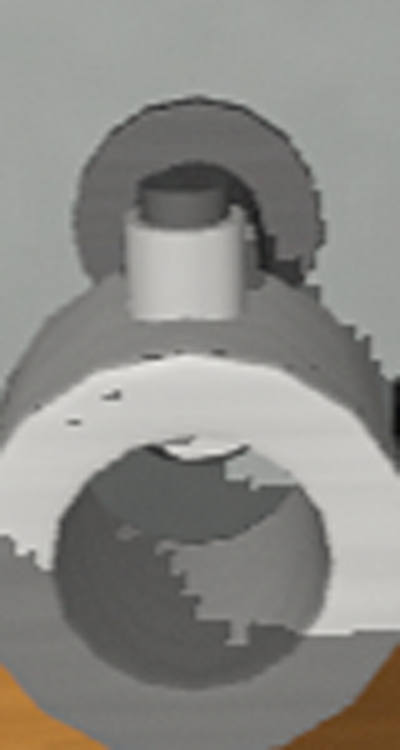

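Run:
```python
from h import *
d=np.load('d13.npy',allow_pickle=True).item();o=bot.get_obs();t=o['tool_pos'][:2]
a=-.118;u=np.array([np.cos(a),np.sin(a)])
zb=95.27+25.4
f=lambda r,c,z:(onz(d,r,c,z)[:2]-t)@u
c=np.mean([f(120+y/2.7,318.5,zb+30) for y in(300,517)]);print('collar',c)
h=[f(160+y/5,318.5,zb+30) for y in(437,)];print('hole far edge-13',h[0]-13)
hb=f(160+543/5,318.5,zb);print('hole bottom near edge +13',hb+13)
print('spindle (bright lower edge +9.5)',f(160+455/5,319.5,110)+9.5,'outer',f(160+461/5,319.5,110)+11)
r=[f(160+y/5,320,41) for y in (97,)];print('ring far edge -21',r[0]-21)
```

```text
collar -0.8543695235140092
hole far edge-13 -0.8186491984258151
hole bottom near edge +13 -2.1143055563743935
spindle (bright lower edge +9.5) 0.4815449818722737 outer 1.1785805557971223
ring far edge -21 0.6979400038511798
```

Run:
```python
from h import *
p=[556.1,137.4]
bot.line_to([*p,95],feed=60)
for z in (86,82,79,76,73):
    bot.line_to([*p,z],feed=40);bot.dwell(.1)
    o=bot.get_obs();f=o['wrist_force'];print(round(o['t'],2),o['tool_pos'].round(2),f.round(1),o['wrist_torque'].round(2))
    if np.linalg.norm(f)>12: break
d=cam('wrist');save(d,'w14.png',(220,120,420,340),2.7)
```

```text
24.93 [556.11 137.36  85.92] [-0.2 -0.5 -1.2] [-0.02  0.02  0.1 ]
25.27 [556.09 137.37  81.99] [ 0.7  0.4 -1.7] [ 0.01  0.02 -0.02]
25.62 [556.06 137.39  78.97] [ 0.6 -1.1 -1. ] [0.02 0.02 0.  ]
25.98 [556.07 137.36  75.94] [ 0.6  0.6 -1.5] [-0.03 -0.    0.03]
26.32 [556.08 137.36  72.94] [-0.9  0.1 -1.7] [ 0.02 -0.02 -0.  ]
```

View pics/w14.png

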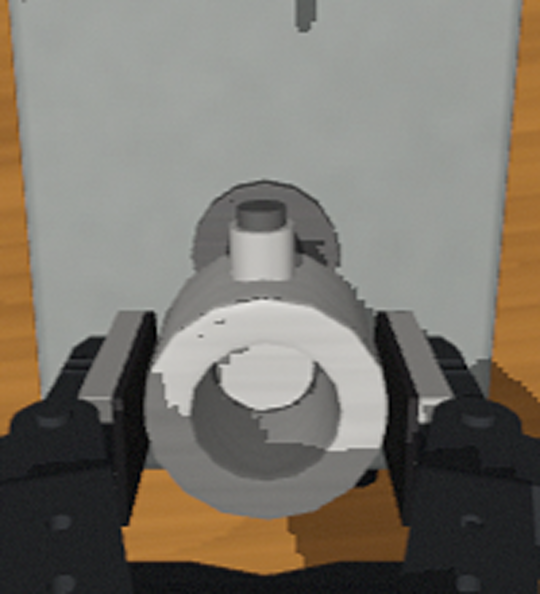

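No contact so far: the spindle end, at (266,375) in the crop, is centred inside the bore. The tip passes the spindle end next.

Run:
```python
from h import *
p=[556.1,137.4]
for z in (70,67,63,59,54.8):
    bot.line_to([*p,z],feed=40);bot.dwell(.1)
    o=bot.get_obs();f=o['wrist_force'];print(round(o['t'],2),o['tool_pos'].round(2),f.round(1),o['wrist_torque'].round(2))
    if np.linalg.norm(f)>12: break
d=cam('wrist');save(d,'w15.png',(220,120,420,340),2.7);save(cam('side'),'s15.png',(220,150,380,290),5)
```

```text
26.73 [556.06 137.35  69.93] [ 0.  -0.1 -1.5] [-0.01  0.02  0.  ]
27.07 [556.08 137.34  66.93] [-0.1  0.6 -1. ] [ 0.02 -0.01 -0.03]
27.43 [556.07 137.37  62.93] [ 0.9  0.6 -1.6] [0.02 0.03 0.03]
27.77 [556.09 137.36  58.93] [ 0.4 -0.4 -0.2] [ 0.01  0.05 -0.03]
28.13 [556.08 137.36  54.73] [-0.6 -0.  -0.9] [-0.02  0.01  0.01]
```

View pics/w15.png

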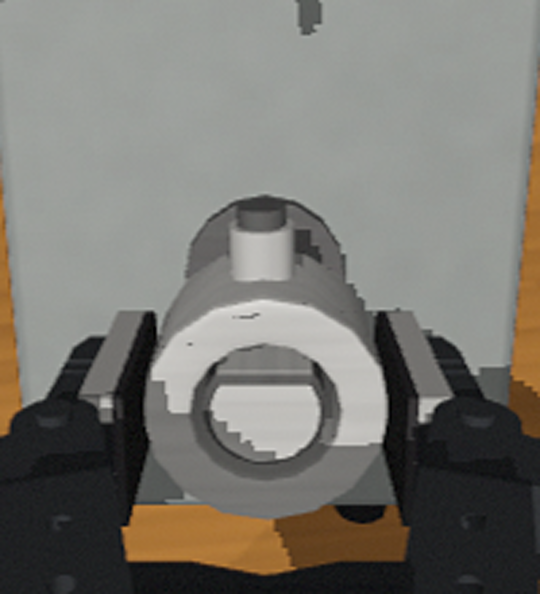

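View pics/s15.png

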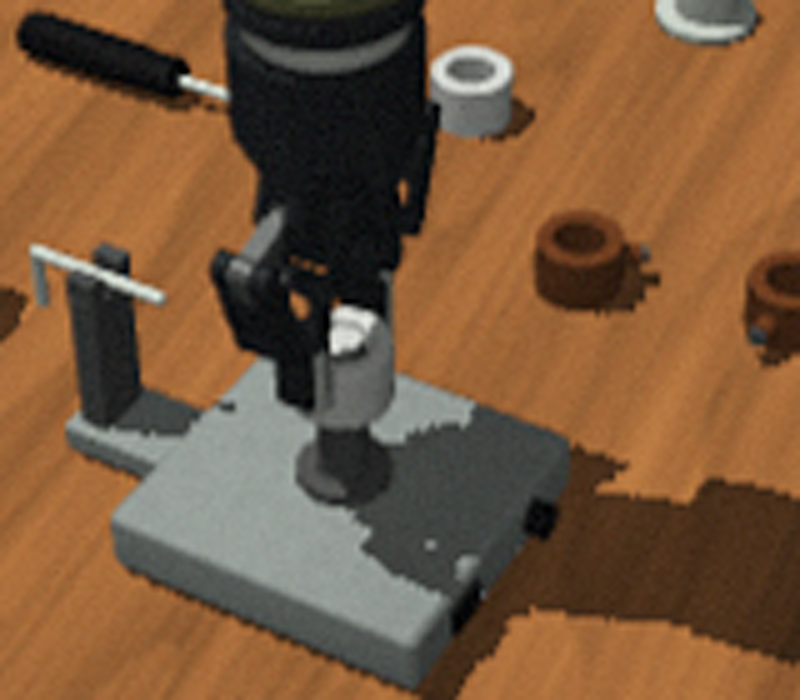

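Run:
```python
from h import *
a=-.118;u=np.array([np.cos(a),np.sin(a)]);p0=np.array([556.1,137.4])
for s in (1,1.5,2,2.5,3,3.5,4,4.5,5,5.5,6,6.5,7):
    bot.line_to([*(p0-s*u),54.8],feed=10);bot.dwell(.2)
    o=bot.get_obs();f=o['wrist_force'];print(round(o['t'],2),s,round(float((o['tool_pos'][:2]-p0)@u),2),o['tool_pos'].round(2),f.round(1),o['wrist_torque'].round(2))
    if f[:2]@u>9: break
d=cam('wrist');save(d,'w16.png',(220,120,420,340),2.7);save(cam('side'),'s16.png',(220,150,380,290),5)
print(o['gripper_width'])
```

```text
28.68 1 -0.96 [555.15 137.49  54.81] [ 0.6  0.2 -1.1] [ 0.01  0.02 -0.  ]
29.13 1.5 -1.51 [554.6  137.58  54.79] [ 0.5 -0.3 -0.5] [0.02 0.   0.01]
29.58 2 -1.63 [554.48 137.61  54.87] [ 1.6 -0.5 -1.3] [ 0.03 -0.22 -0.04]
30.03 2.5 -1.73 [554.38 137.63  54.94] [ 3.9 -0.7 -2.5] [-0.08 -0.79 -0.03]
30.48 3 -1.77 [554.35 137.62  54.99] [ 4.5 -0.7 -3.9] [-0.17 -1.08  0.01]
30.93 3.5 -1.75 [554.36 137.62  55.02] [ 4.7  0.1 -3.8] [-0.17 -1.21 -0.  ]
31.38 4 -1.75 [554.37 137.64  55.08] [ 6.9 -0.6 -5.2] [-0.17 -1.38  0.  ]
31.83 4.5 -1.76 [554.36 137.61  55.16] [ 7.1 -0.6 -4.7] [-0.16 -1.51 -0.  ]
32.28 5 -1.74 [554.37 137.62  55.23] [ 7.  -0.6 -5.3] [-0.17 -1.6   0.02]
32.73 5.5 -1.76 [554.36 137.65  55.32] [ 9.6 -0.9 -5.3] [-0.18 -1.79 -0.04]
42.51321688830761
```

View pics/w16.png

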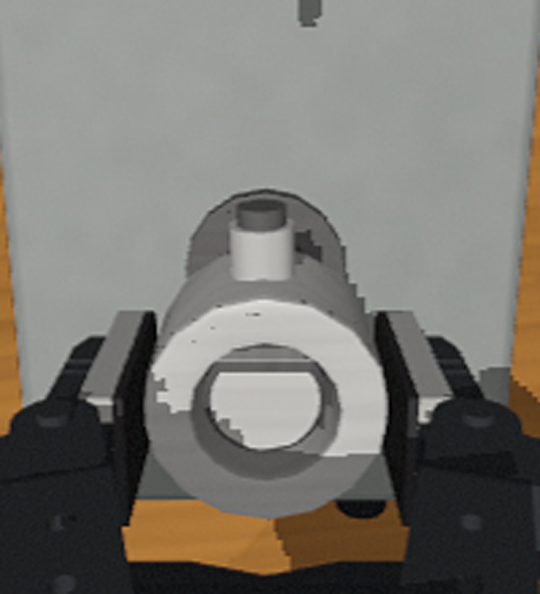

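View pics/s16.png

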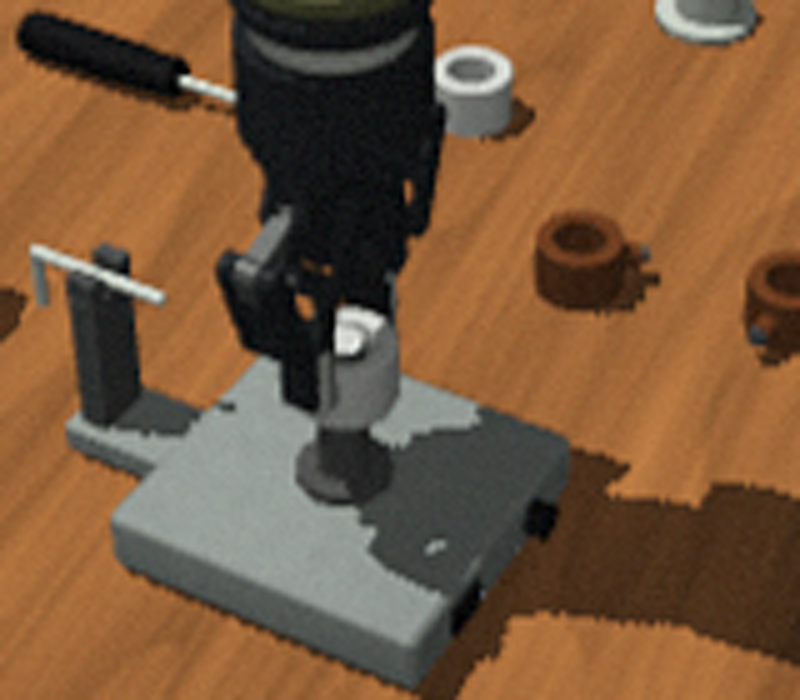

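Run:
```python
from h import *
bot.dwell(.5)
o=bot.get_obs();M=Rn.from_quat(o['tcp_rot']).as_matrix();print(o['t'],o['tool_pos'],o['wrist_force'].round(1),o['gripper_width'],'tilt',np.arccos(-M[2,1]),'screw dir',np.arctan2(-M[1,0],-M[0,0]),abs(o['qd']).max())
bot.hand_in()
```

```text
33.3333 [554.38431651 137.642767    55.32945612] [ 8.8 -1.4 -5.4] 42.24671777669479 tilt 0.007107805589350985 screw dir -0.118687142429922 0.0020951357813934358
the job is handed in; nothing more can be done
```

The spindle was pinched by its flat and turned until the flat faced the key. The aluminium collar with the screw was then fitted over it, flush, and pulled away from the key. I handed in at 33.3 s with the collar still gripped. No verdict is given.

**Last checks:**
- **Push:** the screw tip bears on the flat with about 9 N. The tool stopped moving 1.75 mm into the pull while the force kept rising.
- **Grip:** the fingers hold the collar at a width of 42 mm with a 60 N grip setting. The arm is at rest.
- **Direction:** the tool is tilted by 0.007 rad. The screw points along -0.119 rad, the direction to the key measured in the images, and the flat lies square to the screw in the wrist picture.
- **Height:** the collar's top works out at about 110.7 mm, against the spindle's end at 110 mm. The collar looks centred sideways.

**What disagreed:**
- **Finger depth:** the fingertips sit about 35 mm behind the stated tool point. The first pinch closed at the spindle's top and missed. I lowered the tool, pinched again and then turned the spindle. I set the depths for gripping the collar from the pictures.
- **Positions:** the wrist camera and touch differed by 1–2 mm. I placed the collar by comparing it with the spindle in the same picture and checking forces. It went on with no side force.

I saw no bystander move in the pictures I viewed, but I did not measure their positions again at the end.

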